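Open the folding cover of the sample bay and load a rack

TASK

Open the chilled sample bay: push the front bar of its smoked two-panel cover straight back until the panels stand folded flat against each other at the back, and leave it like that. Then take the vial rack with the grey caps from the bench and stand it in the bay's empty blue lane, fully down on the lane's floor. Do not disturb the black-capped rack on the bench.

Things in the scene. Friction and masses are not known exactly. Their poses are not given: they have to be found in the camera images.
- bay: Chilled sample bay: white open-topped instrument fixed to the bench, 300 mm wide (y), from x = -113 to +172. Origin on the bench, own +x to its back, z up. Front wall top 80 mm high, x -95 to -67. Side walls with aluminium guides y = +-135 to 147, top 117. Rear housing from x = 134, top 112. Two blue lanes along y, at x = +36 and x = -22; one holds a rack with black caps, the other is empty
- cover (a joint): Angle (rad) of the cover's rear panel: 0 shut, panels nearly flat over the bay; 1.5 its stop, both panels upright, flat against each other, top 205 mm above the bench. The front panel hangs on the rear one and its bar runs level in the side guides: pushing the bar back folds them (1 to 6 N). Starts partly raised; stays where it is left
- cover_hinge (a point): Middle of the hinge between the cover's rear panel and the rear housing: bay x = +124, y = 0, 104 mm above the bench. Does not move. Each panel is 100 mm from hinge to hinge (or bar), 246 mm across, 5 mm thick
- cover_bar (a point): Middle of the bar on the cover's front edge: round, 12 mm thick (rubber sleeve 13), 250 mm long along the bay's y, axis always 104 mm above the bench, at bay x = 124 - 200 cos(joint cover) mm: +110 when folded. Folded, the front panel rises straight above it, 7 mm behind the bar's front: keep the palm clear, by leaning the hand back or pushing with the back of one open finger
- lane_floor (a point): Centre of the floor of the empty blue lane, 18 mm above the bench; y along the lane (as the bay's y), z up. Trough 31 mm wide (x), 246 mm long (y) inside; its side ribs flare out to 42 mm at their top, 12 mm above this floor: keep the fingertips higher than that. About 30 mm is free each side of a rack standing here; the folded cover stays 65 mm or more from its centre
- grey_rack: The rack to load: beige ten-place rack full of grey-capped vials, loose on the bench left or right of the bay; 26 mm wide (x), 236 long (y), solid body 44 high, caps up to 75. About 120 g. Origin at the centre of its underside. Grip it across its width at mid length, TCP 38 mm above its underside; either way round is right in the lane
- black_rack: The same kind of rack with black-capped vials, loose on the bench on the other side of the bay; to be left alone. Same size, origin and axes

How it is judged:
By the outcome, as a careful person would: the job done as asked, in the order asked, and still so for the second after the job is handed in, with the robot touching nothing.
It also fails if it takes over 54 s, if anything falls off the work surface, if the arm or the gripper's body presses on something with over 40 N, if the wrist force passes 120 N, or if a joint passes its speed limit or range.

ROBOT

A 7-joint arm with a two-finger parallel gripper is mounted at the origin on a cart in front of the work surface, level with it; the furniture and walls round the work are solid. World frame = base frame: x ahead of the robot, y to its left, z up, the work surface at z = 0. Lengths are in m, angles in rad, forces in N, time in s.
With the tool pointing down it reaches from about 0.35 to 0.9 m from the base axis. Payload 8.1 kg.
Tool frame: the origin (TCP) lies between the finger pads, 19 mm behind the fingertips; this is the grasp point; z points along the fingers, y is the line along which they close (so a half turn about z gives the same grasp; the last joint's range is limited). The gripper opens to 85 mm and grips with 20 to 120 N. Pads are 22 mm wide; open, the fingers measure 114 mm over their backs; the gripper's body (76 mm by 85 mm) begins 54 mm behind the grasp point. The pads swing forward as they close: fully open they stand 13 mm farther back than shut.
Start: joints at [1.167, 0.434, 0.025, 1.573, -0.012, 1.134, -0.075], TCP at [0.185, -0.597, 0.25] pointing down, gripper open.
Joint ranges: [-2.62, 2.62], [-0.44, 2.09], [-1.27, 1.32], [0.08, 2.57], [-1.32, 4.46], [0.12, 2], [-2.74, 2.74]. Speed limits (rad/s): [2.22, 2.22, 3.01, 3.01, 3.14, 3.14, 3.14].

INTERFACE

Orientations are given as a unit quaternion [w, x, y, z].
In Python, from cell import arm gives the robot as it stands.
- The arm moves only by the tool pendant, called after ">>>" in YAML: its name, and indented under it one key for each argument. Schema: {"type":"object","properties":{"deltas":{"type":"string"},"grip_n":{"type":"number"},"only":{"type":"string"},"quiet":{"type":"boolean"},"lines":{"type":"string"}},"required":["deltas"],"additionalProperties":false}. deltas is a string of 1 to 20 rows, parted by semicolons, with the numbers parted by commas; each row has 5 numbers: dx, dy, dz in cm, then a turn about the tool's z in rad, then the finger opening in m; each row is the pose to reach, as a shift and turn from the pose commanded when the call began, along the tool's axes at that moment; what a row does not reach only later rows make up. A row lasts 1/10 s, in which the tool goes at most 0.05 m and 0.15 rad, less where a joint would pass 70% of its speed; a pose out of reach is approached as far as the arm can. The fingers move at their own pace and stop on an object; grip_n is the grip in N (left out, the last holds). Time passes only in rows, so rows that do not move let the fingers close. The tool returns the time, the measured TCP pose, the force, the opening and the grip force at its end. only (a regular expression) keeps the lines of the reply that match it, lines (a string "A,B") keeps lines A to B, and quiet returns only ok. Input that does not fit is refused with a message, and nothing moves.
- arm.get_state(): the state, without advancing time (a new reading comes with each control period).
- arm.snapshot(name): name is "scene" or "top" or "wrist"; returns a dict with "color" (420x560x3 uint8, blue, green, red), "depth" (420x560 float32, m along the optical axis (not along the pixel's ray), 0 where there is no reading), "intrinsics" (3x3 intrinsics, pixels), "rvec" (rotation vector, rad) and "tvec" (3), from world to camera coordinates, as OpenCV has them; the wrist camera has in their place "tool_from_camera" (4x4, takes a point from camera to tool coordinates, whose origin is the TCP and whose axes are the flange's). Camera axes: x right, y down, z forward; pixel columns grow to the right and rows downward; lengths in m; the calibration is good to about 2 mm. A picture is of the moment at which its call begins: read the wrist's pose just before it.
- arm.sign_off(): hands the job in; it is judged then, once.
Trained networks look in a picture, given as the dict that the camera call returned (one of the last four; its "shot" number tells which), for a name from the list of things; names that differ only in an ending like _2 or _b are one class to them, and where a whole thing is asked for, a point or a joint stands for the part that bears it (a point fixed in the world has none). Each returns a list of dicts, best first, with "score" (0 to 1); they miss things now and then, are a little off and sometimes report something else, mostly with a low value. They report only what shows in the picture. A call takes as long as a camera call.
- arm.spot_in(picture, name): "centre" ([x, y, z] in m, in world coordinates, good to about 4 mm: the middle of the surface that is visible of it).
- arm.outline_of(picture, name): "region" (420x560 bool, what is visible of it).
- arm.tip_of(picture, name): "centre" ([x, y, z] in m, in world coordinates, good to about 4 mm: a listed point, or the origin of a listed thing).
The state is a dict: "clock": time; "joint_pos": joint angles; "joint_vel": joint speeds; "joint_torque": joint torques, N m; "eef_pos": TCP position; "eef_rot": TCP orientation; "contact_force": force on the tool from outside, world axes, zero at the start; "moment": the same for the moment, N m; "finger_gap": finger opening in m; "grip_force": force on a finger pad.
Only numpy, scipy, OpenCV 4.12 (cv2) and the standard library are available. Lean on these libraries where they do the work, as an engineer would, in place of code of your own. Each camera call takes 0.05 s, during which the arm holds its last target. There are 200 camera calls.

## Working session

There is one attempt and no reset: what is moved stays moved. The work goes in short steps, Python scripts to look and compute and a tool call to move; the robot and the scene stay as the last step left them, time stands still between calls to the robot, and variables do not carry over. Pictures are saved under pics/ and viewed, at most 10 in all, crops included, and the job is handed in when it is done.

```bash
mkdir -p pics; ls
```

Run:
```python
from cell import arm
import cv2,numpy as np
s=arm.get_state();print({k:np.round(s[k],3) for k in('clock','eef_pos','eef_rot','contact_force','finger_gap')})
for c in('top','scene'):
    p=arm.snapshot(c);cv2.imwrite(f'pics/{c}0.png',p['color'])
    for n in('bay','cover_bar','cover_hinge','lane_floor','grey_rack','black_rack'):
        for r in arm.tip_of(p,n)[:3]:print(c,n,'tip',np.round(r['centre'],4),round(r['score'],2))
```

```text
pics
{'clock': np.float64(0.0), 'eef_pos': array([ 0.185, -0.596,  0.249]), 'eef_rot': array([-0.001,  0.989,  0.15 , -0.   ]), 'contact_force': array([ 0.596, -0.85 ,  0.034]), 'finger_gap': np.float64(0.085)}
top bay tip [0.5667 0.0688 0.0027] 0.92
top cover_bar tip [0.5151 0.0605 0.1038] 0.62
top cover_hinge tip [0.6885 0.0867 0.1065] 0.78
top cover_hinge tip [0.5663 0.0668 0.003 ] 0.6
top lane_floor tip [0.6064 0.0748 0.0218] 0.51
top grey_rack tip [ 4.676e-01 -2.614e-01 -4.000e-04] 0.73
top black_rack tip [0.4972 0.3332 0.0032] 0.83
scene bay tip [0.5695 0.0692 0.0036] 0.76
scene bay tip [ 0.4709 -0.2625  0.0035] 0.27
scene cover_bar tip [0.518  0.0606 0.1072] 0.84
scene cover_hinge tip [0.6919 0.0851 0.1024] 0.71
scene lane_floor tip [0.6011 0.0708 0.0203] 0.61
scene grey_rack tip [ 0.4718 -0.2624  0.003 ] 0.97
scene black_rack tip [4.991e-01 3.334e-01 3.000e-04] 0.75
```

View pics/top0.png

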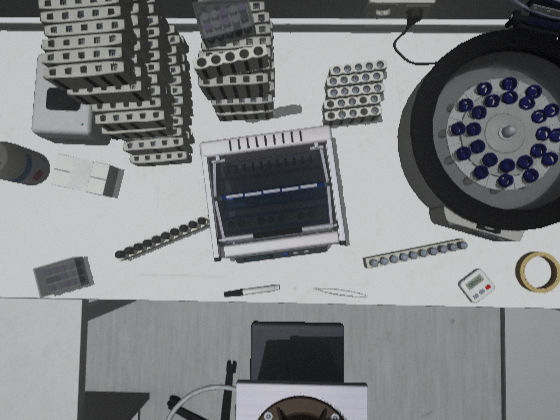

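View pics/scene0.png

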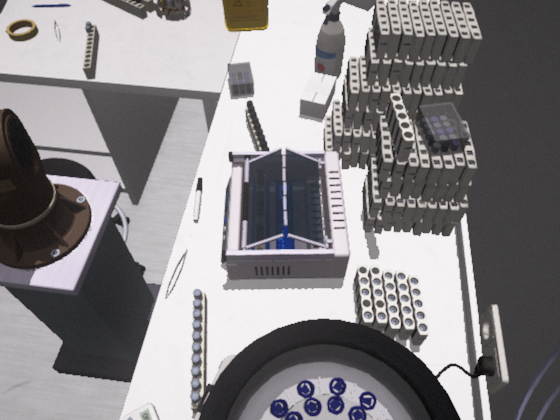

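The top view shows the bay in the middle (~275,190) with its cover partly raised. The grey-capped rack is on the right, from (365,262) to (467,245), and the black-capped one on the left, from (118,255) to (208,222). Both match the network positions. Next I'll refine the yaws.

Create h.py:
```python
from cell import arm
import cv2,numpy as np
from scipy.spatial.transform import Rotation as R
def cloud(p,mask):
    v,u=np.nonzero(mask&(p['depth']>0));d=p['depth'][v,u];K=p['intrinsics']
    c=np.stack([(u-K[0,2])/K[0,0]*d,(v-K[1,2])/K[1,1]*d,d],1)
    M=cv2.Rodrigues(np.array(p['rvec'],float))[0]
    return (c-np.ravel(p['tvec']))@M
def rect(P):
    (c,s,a)=cv2.minAreaRect((P[:,:2]*1000).astype(np.float32))
    if s[0]>s[1]: s=s[::-1];a+=90
    a=(a+90)%180-90   # direction of short side
    return np.round(c,1),np.round(s,1),round(np.radians(a),4)
def tool():
    s=arm.get_state();q=s['eef_rot'];return np.array(s['eef_pos']),R.from_quat([q[1],q[2],q[3],q[0]]).as_matrix(),s
def go(target,yaw_y):
    p,M,s=tool();d=M.T@(np.array(target)-p)
    cur=np.arctan2(M[1,1],M[0,1]);t=-(yaw_y-cur);t=(t+np.pi/2)%np.pi-np.pi/2
    print('pos',p.round(4),'tilt',M[:,2].round(3),'yaw_y',cur.round(4),'shift',d.round(4),'turn',round(t,4),'joints',np.round(s['joint_pos'],2))
```

Run:
```python
from h import *
for c in('top','scene'):
    p=arm.snapshot(c)
    for n in('grey_rack','black_rack','bay'):
        for o in arm.outline_of(p,n)[:1]:
            P=cloud(p,o['region']);print(c,n,round(o['score'],2),len(P),np.percentile(P[:,2],[2,50,98]).round(3))
            z=P[:,2]
            if n=='bay':
                for lo,hi in((.107,.125),(.06,.125)):
                    Q=P[(z>lo)&(z<hi)];print(rect(Q))
            else:
                Q=P[(z>.062)&(z<.082)];print(rect(Q),Q.mean(0).round(4));Q=P[(z>.035)&(z<.082)];print(rect(Q))
                
go([.44,.05,.25],.145)
```

```text
top grey_rack 0.8 1140 [0.006 0.058 0.077]
(array([ 470.6, -260.4]), array([ 17.1, 224.2]), np.float64(0.2176)) [ 0.4722 -0.2641  0.0726]
(array([ 470.6, -260.1]), array([ 24.7, 234.9]), np.float64(0.2179))
top black_rack 0.71 1043 [0.006 0.061 0.077]
(array([498.3, 334.9]), array([ 16.7, 223.2]), np.float64(0.4032)) [0.4977 0.336  0.0727]
(array([498.7, 334.9]), array([ 25. , 232.9]), np.float64(0.4019))
top bay 0.71 16158 [0.016 0.115 0.153]
(array([604.3,  77.2]), array([268.4, 297.4]), np.float64(0.143))
(array([602.4,  75.7]), array([274.5, 297.4]), np.float64(0.1527))
scene grey_rack 0.87 1493 [0.005 0.061 0.076]
(array([ 473.4, -264. ]), array([ 17.3, 222. ]), np.float64(0.2138)) [ 0.4756 -0.2707  0.0717]
(array([ 473.4, -264.1]), array([ 24.1, 233.4]), np.float64(0.2085))
scene black_rack 0.81 590 [0.    0.066 0.076]
(array([497.7, 343.4]), array([ 17.5, 198. ]), np.float64(0.4024)) [0.4987 0.3393 0.0713]
(array([495.1, 346.1]), array([ 22.3, 205. ]), np.float64(0.4014))
scene bay 0.89 14795 [0.016 0.112 0.152]
(array([606.,  73.]), array([270.4, 299.1]), np.float64(0.1428))
(array([602. ,  93.5]), array([274. , 344.5]), np.float64(0.1461))
pos [ 0.1852 -0.597   0.25  ] tilt [ 0. -0. -1.] yaw_y -1.2701 shift [ 0.435  -0.5424  0.    ] turn -1.4151 joints [ 1.17  0.43  0.02  1.57 -0.01  1.13 -0.08]
```

The rows are not in the units I measure in: shifts go in cm. I convert before sending: -0.542 m is -54.2, 0.435 m is 43.5.

>>> pendant:
  deltas: "43.5,-54.2,0,-1.415,0.085;43.5,-54.2,0,-1.415,0.085;43.5,-54.2,0,-1.415,0.085;43.5,-54.2,0,-1.415,0.085;43.5,-54.2,0,-1.415,0.085;43.5,-54.2,0,-1.415,0.085;43.5,-54.2,0,-1.415,0.085;43.5,-54.2,0,-1.415,0.085;43.5,-54.2,0,-1.415,0.085;43.5,-54.2,0,-1.415,0.085;43.5,-54.2,0,-1.415,0.085;43.5,-54.2,0,-1.415,0.085;43.5,-54.2,0,-1.415,0.085;43.5,-54.2,0,-1.415,0.085;43.5,-54.2,0,-1.415,0.085;43.5,-54.2,0,-1.415,0.085;43.5,-54.2,0,-1.415,0.085;43.5,-54.2,0,-1.415,0.085"

```text
clock: 2.9
eef_pos: [0.4398, 0.0482, 0.2499]
eef_rot: [0.0, 0.655, 0.756, -0.0]
contact_force: [-0.6, 0.1, 0.2]
finger_gap: 0.0848
grip_force: 0.0
```

```bash
python3 -c "
from h import *
go([.4374,.050,.107],.145)"
```

```text
pos [0.4398 0.0482 0.2499] tilt [-0.    -0.001 -1.   ] yaw_y 0.1426 shift [ 0.0022 -0.0021  0.1429] turn -0.0024 joints [ 0.37  0.21 -0.69  1.95  0.15  1.04 -0.25]
```

>>> pendant:
  deltas: "0.2,-0.2,5,0,0.085;0.2,-0.2,10,0,0.085;0.2,-0.2,14.3,0,0.085;0.2,-0.2,14.3,0,0.085;0.2,-0.2,14.3,0,0.085"

```text
clock: 3.4
eef_pos: [0.4377, 0.0508, 0.1076]
eef_rot: [-0.0, 0.654, 0.756, -0.0]
contact_force: [0.2, 0.7, 0.0]
finger_gap: 0.085
grip_force: 0.0
```

Run:
```python
from h import *
p=arm.snapshot('scene');cv2.imwrite('pics/s1.png',cv2.resize(p['color'][120:320,150:400],None,fx=3,fy=3))
```

```text
(no output)
```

View pics/s1.png

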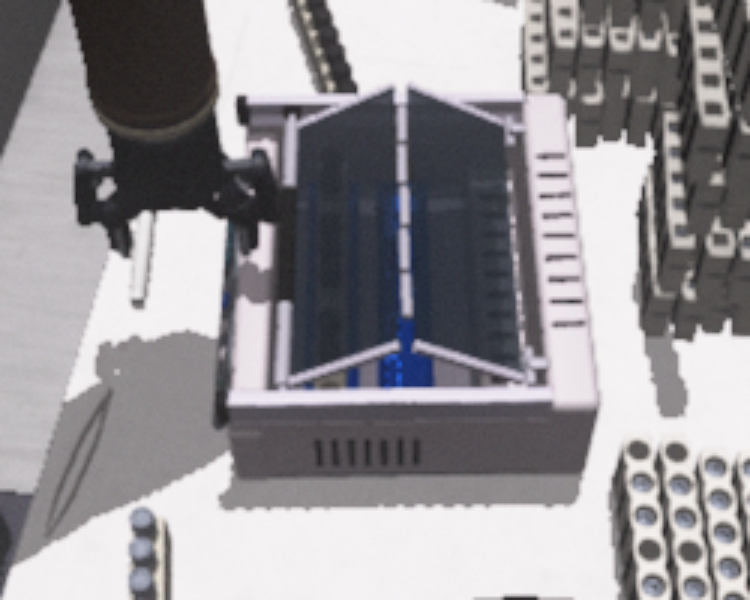

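The open fingers are lined up in front of the bar. The finger tips reach about (250,240) in this crop and the knuckles about (270,180). Next I push along +tool y.

In the tool's units: 0.02 m is 2, 0.08 m is 8.

>>> pendant:
  deltas: "0,1,0,0,0.085;0,2,0,0,0.085;0,3,0,0,0.085;0,4,0,0,0.085;0,5,0,0,0.085;0,6,0,0,0.085;0,7,0,0,0.085;0,8,0,0,0.085"

```text
clock: 4.25
eef_pos: [0.5184, 0.063, 0.1074]
eef_rot: [0.0, 0.654, 0.756, 0.0]
contact_force: [-0.4, -0.9, 5.5]
finger_gap: 0.0851
grip_force: 2.1
```

>>> pendant:
  deltas: "0,1,0,0,0.085;0,2,0,0,0.085;0,3,0,0,0.085;0,4,0,0,0.085;0,5,0,0,0.085;0,6,0,0,0.085;0,6,0,0,0.085"

```text
clock: 4.95
eef_pos: [0.5777, 0.0718, 0.1068]
eef_rot: [0.0, 0.654, 0.756, 0.0]
contact_force: [-0.5, 0.8, -0.5]
finger_gap: 0.0851
grip_force: 0.0
```

Run:
```python
from h import *
p=arm.snapshot('scene');cv2.imwrite('pics/s2.png',cv2.resize(p['color'][120:320,150:400],None,fx=3,fy=3))
print(arm.tip_of(p,'cover_bar'))
go([.568,.069,.107],.145)
```

```text
[{'centre': [0.6454, 0.0808, 0.108], 'score': 0.96}]
pos [0.5762 0.0715 0.1067] tilt [-0.001  0.    -1.   ] yaw_y 0.1449 shift [-0.0013 -0.0085 -0.0003] turn -0.0001 joints [ 0.17  0.59 -0.56  1.8   0.4   0.86 -0.43]
```

View pics/s2.png

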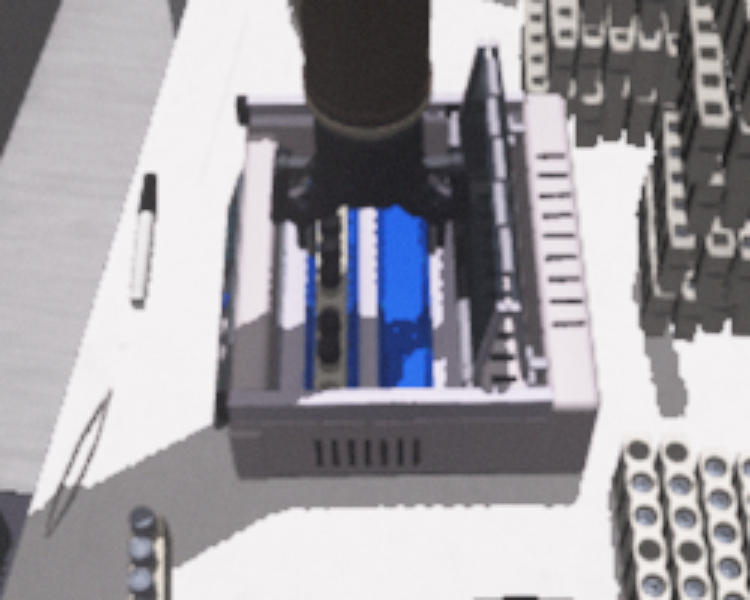

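The cover is nearly upright. The black rack stands in the front lane and the rear lane is empty, which matches x=+36. I'll push slowly to the stop.

In the tool's units: 0.026 m is 2.6, 0.023 m is 2.3.

>>> pendant:
  deltas: "0,0.5,0,0,0.085;0,1,0,0,0.085;0,1.5,0,0,0.085;0,2,0,0,0.085;0,2.3,0,0,0.085;0,2.6,0,0,0.085;0,2.6,0,0,0.085"

```text
clock: 5.75
eef_pos: [0.6025, 0.0753, 0.107]
eef_rot: [0.0, 0.654, 0.756, 0.0]
contact_force: [0.0, 0.7, -0.1]
finger_gap: 0.0848
grip_force: 0.0
```

Run:
```python
from h import *
p=arm.snapshot('scene');print(arm.tip_of(p,'cover_bar'))
go([.568,.069,.107],.145)
```

```text
[{'centre': [0.6799, 0.0854, 0.1069], 'score': 0.88}]
pos [0.602  0.0753 0.1069] tilt [-0. -0. -1.] yaw_y 0.145 shift [-0.0013 -0.0346 -0.0001] turn -0.0 joints [ 0.16  0.62 -0.55  1.74  0.4   0.9  -0.42]
```

>>> pendant:
  deltas: "0,0.3,0,0,0.085;0,0.5,0,0,0.085;0,0.5,0,0,0.085"

```text
clock: 6.15
eef_pos: [0.6046, 0.0756, 0.1062]
eef_rot: [-0.001, 0.654, 0.757, -0.002]
contact_force: [-9.6, -1.4, 1.5]
finger_gap: 0.0849
grip_force: 0.0
```

Run:
```python
from h import *
p=arm.snapshot('scene');print(arm.tip_of(p,'cover_bar'))
p=arm.snapshot('top');print(arm.tip_of(p,'cover_bar'))
go([.568,.069,.107],.145)
```

```text
[{'centre': [0.6792, 0.0854, 0.106], 'score': 0.96}]
[]
pos [0.6046 0.0757 0.1062] tilt [-0.005 -0.001 -1.   ] yaw_y 0.1455 shift [-0.0013 -0.0371 -0.0006] turn 0.0005 joints [ 0.16  0.63 -0.55  1.73  0.4   0.91 -0.41]
```

>>> pendant:
  deltas: "0,0.2,0,0,0.085;0,0.2,0,0,0.085;0,-1,0,0,0.085;0,-3,0,0,0.085;0,-5,0,0,0.085;0,-5,-5,0,0.085;0,-5,-10,0,0.085;0,-5,-15,0,0.085"

```text
clock: 7.15
eef_pos: [0.5571, 0.0688, 0.2589]
eef_rot: [-0.0, 0.654, 0.757, -0.0]
contact_force: [0.5, -0.2, 0.1]
finger_gap: 0.085
grip_force: 0.0
```

>>> pendant:
  deltas: "-5,-5,0,0,0.085;5,-9,0,0,0.085;10,-9,0,0,0.085;15,-10,0,0,0.085;20,-10,0,0,0.085;25,-10,0,0,0.085;30,-10,0,0,0.085;30,-10,0,0,0.085;30,-10,0,0,0.085"

```text
clock: 8.05
eef_pos: [0.4117, 0.3586, 0.2577]
eef_rot: [-0.002, 0.65, 0.76, 0.002]
contact_force: [0.0, 0.5, -0.4]
finger_gap: 0.0848
grip_force: 0.0
```

Run:
```python
from h import *
for c in('scene','top'):
    p=arm.snapshot(c);cv2.imwrite(f'pics/{c}3.png',cv2.resize(p['color'][120:270,180:380] if c=='top' else p['color'][120:320,150:400],None,fx=3,fy=3))
    for n in('cover_bar','cover_hinge','bay','lane_floor','grey_rack'): print(c,n,[(np.round(r['centre'],4),round(r['score'],2)) for r in arm.tip_of(p,n)[:1]])
    o=arm.outline_of(p,'grey_rack')
    if o: P=cloud(p,o[0]['region']);print(rect(P[(P[:,2]>.035)&(P[:,2]<.082)]))
    # blue lane floor
    b=p['color'].astype(int);m=(b[...,0]-b[...,2]>60)
    P=cloud(p,m);Q=P[(P[:,2]>.01)&(P[:,2]<.045)&(abs(P[:,0]-.6)<.06)&(abs(P[:,1]-.075)<.16)]
    if len(Q)>20:print(len(Q),Q[:,2].min(),np.median(Q[:,2]),rect(Q)); 
go([.472,-.262,.2],.215)
```

```text
scene cover_bar [(array([0.6805, 0.0848, 0.1068]), 0.7)]
scene cover_hinge [(array([0.6931, 0.0843, 0.1054]), 0.67)]
scene bay [(array([0.571 , 0.0699, 0.0035]), 0.94)]
scene lane_floor [(array([0.6007, 0.072 , 0.0202]), 0.96)]
scene grey_rack [(array([ 0.4707, -0.2586,  0.0042]), 0.93)]
(array([ 473.3, -263. ]), array([ 24.7, 234.5]), np.float64(0.2123))
1445 0.012176338172575664 0.019501639055804126 (array([574.4,  91.2]), array([ 98. , 208.6]), np.float64(0.141))
top cover_bar [(array([0.6785, 0.0847, 0.1012]), 0.92)]
top cover_hinge [(array([0.6875, 0.0924, 0.102 ]), 0.82)]
top bay [(array([5.684e-01, 6.970e-02, 1.000e-04]), 0.63)]
top lane_floor [(array([0.6064, 0.077 , 0.022 ]), 0.95)]
top grey_rack []
(array([ 470.9, -260.9]), array([ 24.9, 237.3]), np.float64(0.2179))
2007 0.01108563375143617 0.02024136856224796 (array([574.2,  70.9]), array([ 99.3, 251.3]), np.float64(0.1433))
pos [0.4154 0.3509 0.257 ] tilt [ 0. -0. -1.] yaw_y 0.1445 shift [-0.6147 -0.0323  0.0571] turn -0.0705 joints [-0.24  0.4  -0.75  1.72  0.3   1.14 -0.94]
```

View pics/scene3.png

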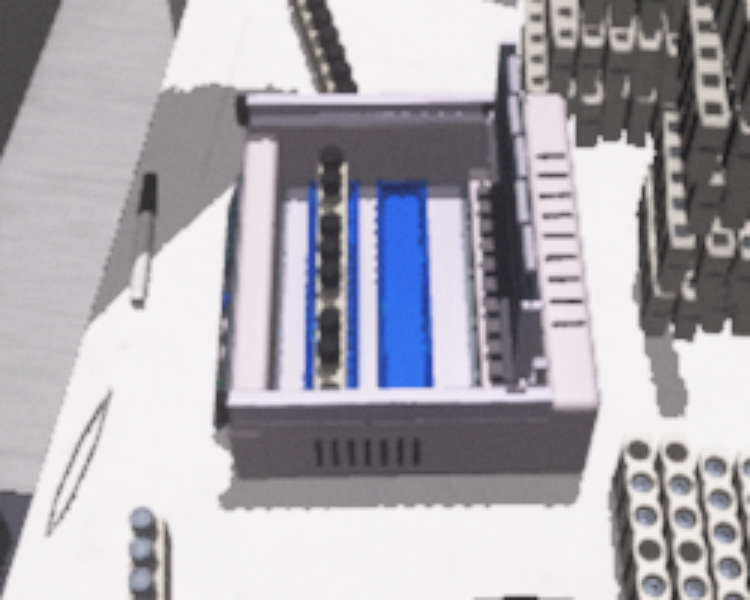

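View pics/top3.png

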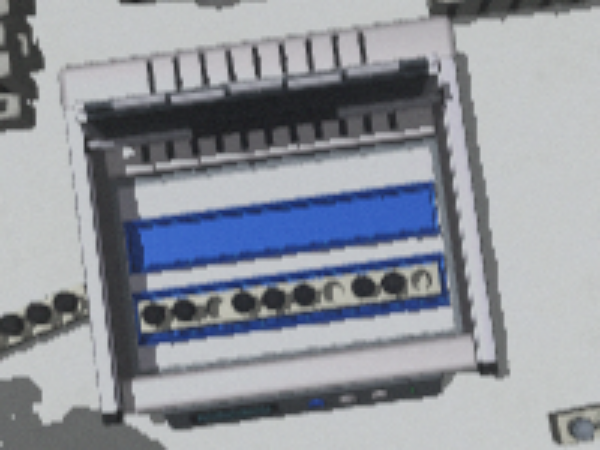

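The cover is folded: the bar reads at world x≈0.68 (bay ≈ +112), with the panels together at (515,250) in the scene crop. The rear lane is empty at (405,290). Combining the two cameras puts its centre at (0.603, 0.075) with yaw 0.143. Now to the grey rack.

>>> pendant:
  deltas: "-61.5,-3.2,0,-0.07,0.085;-61.5,-3.2,0,-0.07,0.085;-61.5,-3.2,0,-0.07,0.085;-61.5,-3.2,0,-0.07,0.085;-61.5,-3.2,0,-0.07,0.085;-61.5,-3.2,0,-0.07,0.085;-61.5,-3.2,0,-0.07,0.085;-61.5,-3.2,0,-0.07,0.085;-61.5,-3.2,0,-0.07,0.085;-61.5,-3.2,0,-0.07,0.085;-61.5,-3.2,0,-0.07,0.085;-61.5,-3.2,0,-0.07,0.085;-61.5,-3.2,0,-0.07,0.085;-61.5,-3.2,0,-0.07,0.085;-61.5,-3.2,5,-0.07,0.085;-61.5,-3.2,8,-0.07,0.085;-61.5,-3.2,8,-0.07,0.085;-61.5,-3.2,8,-0.07,0.085"

```text
clock: 10.55
eef_pos: [0.4729, -0.2606, 0.1778]
eef_rot: [-0.0, 0.626, 0.78, 0.0]
contact_force: [0.2, 0.0, 0.9]
finger_gap: 0.085
grip_force: 0.0
```

Run:
```python
from h import *
go([.472,-.2615,.038],.215)
T,M,s=tool();p=arm.snapshot('wrist');o=arm.outline_of(p,'grey_rack')
if o:
    m=o[0]['region'];v,u=np.nonzero(m&(p['depth']>0));d=p['depth'][v,u];K=p['intrinsics']
    c=np.stack([(u-K[0,2])/K[0,0]*d,(v-K[1,2])/K[1,1]*d,d,np.ones(len(d))],1)
    P=(c@np.array(p['tool_from_camera']).T)[:,:3]@M.T+T
    print(o[0]['score'],len(P),np.percentile(P[:,2],[2,50,98]),rect(P[(P[:,2]>.035)&(P[:,2]<.085)]))
print([r['centre'] for r in arm.tip_of(p,'grey_rack')[:1]])
```

```text
pos [ 0.4729 -0.2606  0.1778] tilt [-0.     0.001 -1.   ] yaw_y 0.217 shift [-0.0008 -0.0011  0.1398] turn 0.002 joints [ 0.78  0.42 -0.5   1.84  0.25  0.94  0.38]
0.69 8940 [0.02140545 0.07046745 0.07393835] (array([ 470.3, -261.6]), array([ 24.7, 234. ]), np.float64(0.2173))
[[0.4709, -0.2619, 0.0034]]
```

In the tool's units: 0.14 m is 14, -0.002 m is -0.2.

>>> pendant:
  deltas: "-0.1,-0.2,5,0,0.085;-0.1,-0.2,10,0,0.085;-0.1,-0.2,14,0,0.085;-0.1,-0.2,14,0,0.085;-0.1,-0.2,14,0,0.085;-0.1,-0.2,14,0,0.02;-0.1,-0.2,14,0,0.02;-0.1,-0.2,14,0,0.02;-0.1,-0.2,14,0,0.02;-0.1,-0.2,14,0,0.02;-0.1,-0.2,14,0,0.02;-0.1,-0.2,14,0,0.02;-0.1,-0.2,14,0,0.02"
  grip_n: 45

```text
clock: 12.0
eef_pos: [0.4712, -0.2638, 0.0381]
eef_rot: [0.001, 0.627, 0.779, -0.0]
contact_force: [-1.6, 0.5, 9.0]
finger_gap: 0.0252
grip_force: 45.2
```

In the tool's units: -0.15 m is -15, -0.17 m is -17.

>>> pendant:
  deltas: "0,0,-2,0,0.02;0,0,-5,0,0.02;0,0,-10,0,0.02;0,0,-15,0,0.02;0,0,-17,0,0.02;0,0,-17,0,0.02"

```text
clock: 12.6
eef_pos: [0.4724, -0.264, 0.2108]
eef_rot: [0.003, 0.627, 0.779, 0.0]
contact_force: [-0.9, 0.4, -1.5]
finger_gap: 0.0253
grip_force: 44.5
```

```bash
python3 -c "
from h import *
go([.603,.075,.208],.1435)"
```

```text
pos [ 0.4724 -0.264   0.2108] tilt [ 0.006 -0.003 -1.   ] yaw_y 0.2147 shift [0.3034 0.1998 0.0024] turn 0.0712 joints [ 0.8   0.39 -0.52  1.8   0.23  1.    0.41]
```

In the tool's units: 0.303 m is 30.3, 0.3 m is 30.

>>> pendant:
  deltas: "2.5,1.6,0,0.03,0.02;6,4,0,0.07,0.02;10,6.6,0,0.071,0.02;14,9.2,0,0.071,0.02;18,11.9,0,0.071,0.02;22,14.5,0,0.071,0.02;26,17.1,0,0.071,0.02;28.5,18.8,0,0.071,0.02;30,19.8,0,0.071,0.02;30.3,20,0,0.071,0.02;30.3,20,0,0.071,0.02;30.3,20,0,0.071,0.02"

```text
clock: 13.8
eef_pos: [0.601, 0.0734, 0.2063]
eef_rot: [-0.0, 0.655, 0.756, -0.001]
contact_force: [-0.7, -0.3, -1.5]
finger_gap: 0.0248
grip_force: 44.5
```

Create chk.py:
```python
from h import *
go([.603,.075,.208],.1435)
for c in('top','scene'):
    p=arm.snapshot(c)
    for o in arm.outline_of(p,'grey_rack')[:1]:
        P=cloud(p,o['region']);z=P[:,2];print(c,round(o['score'],2),len(P),np.percentile(z,[2,50,98]).round(3),rect(P[z>np.percentile(z,98)-.045]))
    print([np.round(r['centre'],4) for r in arm.tip_of(p,'grey_rack')[:2]])
    print('bar',[np.round(r['centre'],4) for r in arm.tip_of(p,'cover_bar')[:1]])
    cv2.imwrite(f'pics/{c}_{arm.get_state()["clock"]:.2f}.png',cv2.resize(p['color'][120:270,180:380] if c=='top' else p['color'][70:320,150:400],None,fx=2.4,fy=2.4))
T,M,s=tool();p=arm.snapshot('wrist');o=arm.outline_of(p,'grey_rack')
for r in o[:1]:
    m=r['region'];v,u=np.nonzero(m&(p['depth']>0));d=p['depth'][v,u];K=p['intrinsics']
    c=np.stack([(u-K[0,2])/K[0,0]*d,(v-K[1,2])/K[1,1]*d,d,np.ones(len(d))],1)
    P=(c@np.array(p['tool_from_camera']).T)[:,:3]@M.T+T;z=P[:,2]
    print('wrist',len(P),np.percentile(z,[2,50,98]).round(3),rect(P[z>np.percentile(z,98)-.045]))
    h=np.percentile(z,98);b=P[(z>h-.012)]@M  # in tool axes: slope of tops along tool x
    print('slope',np.polyfit(b[:,0],b[:,2],1).round(4))
cv2.imwrite(f'pics/w_{arm.get_state()["clock"]:.2f}.png',p['color'])
```

```bash
python3 chk.py; ls pics
```

```text
pos [0.601  0.0734 0.2063] tilt [-0.001 -0.001 -1.   ] yaw_y 0.1423 shift [ 0.0013  0.0022 -0.0017] turn -0.0012 joints [ 0.17  0.51 -0.55  1.64  0.29  1.08 -0.33]
top 0.87 393 [0.023 0.214 0.246] (array([581.5,  73.6]), array([ 62.9, 235.3]), np.float64(0.1419))
[]
bar []
scene 0.58 791 [0.176 0.229 0.245] (array([611.1,  26.2]), array([ 24.4, 139.7]), np.float64(0.132))
[array([0.6036, 0.0749, 0.1692])]
bar [array([0.6791, 0.0843, 0.1096])]
wrist 25978 [0.176 0.24  0.243] (array([596.5, 107.2]), array([ 26.1, 152.4]), np.float64(0.1413))
slope [-0.0123 -0.2397]
s1.png
s2.png
scene0.png
scene3.png
scene_14.20.png
top0.png
top3.png
top_14.00.png
w_14.30.png
```

In the tool's units: 0.002 m is 0.2, 0.001 m is 0.1.

>>> pendant:
  deltas: "0.1,0.2,3,-0.001,0.02;0.1,0.2,6,-0.001,0.02;0.1,0.2,9,-0.001,0.02;0.1,0.2,11.5,-0.001,0.02;0.1,0.2,13,-0.001,0.02;0.1,0.2,13,-0.001,0.02;0.1,0.2,13,-0.001,0.02"

```text
clock: 15.0
eef_pos: [0.6038, 0.0768, 0.0777]
eef_rot: [0.0, 0.654, 0.756, 0.0]
contact_force: [-0.1, -0.3, -0.9]
finger_gap: 0.0249
grip_force: 44.5
```

```bash
python3 chk.py
```

```text
pos [0.6038 0.0768 0.0777] tilt [ 0.001  0.    -1.   ] yaw_y 0.145 shift [-0.0017 -0.0009 -0.1303] turn 0.0015 joints [ 0.12  0.65 -0.49  1.76  0.4   0.83 -0.41]
top 0.86 312 [0.016 0.087 0.116] (array([593.8,  78.4]), array([ 44., 235.]), np.float64(0.1423))
[]
bar []
scene 0.9 540 [0.06  0.106 0.116] (array([614.2,  29.7]), array([ 23.3, 139.7]), np.float64(0.1298))
[array([0.6065, 0.08  , 0.0424])]
bar [array([0.6785, 0.0847, 0.1063])]
wrist 25639 [0.052 0.11  0.113] (array([598.9, 109.1]), array([ 25.2, 152.2]), np.float64(0.1435))
slope [-0.0136 -0.1096]
```

In the tool's units: -0.004 m is -0.4, -0.001 m is -0.1.

>>> pendant:
  deltas: "-0.4,-0.1,0,0,0.02;-0.4,-0.1,0.3,0,0.02;-0.4,-0.1,0.6,0,0.02;-0.4,-0.1,0.9,0,0.02;-0.4,-0.1,1.2,0,0.02;-0.4,-0.1,1.5,0,0.02;-0.4,-0.1,1.8,0,0.02;-0.4,-0.1,2,0,0.02;-0.4,-0.1,2,0,0.02"

```text
clock: 16.4
eef_pos: [0.6027, 0.0724, 0.0566]
eef_rot: [-0.0, 0.654, 0.756, -0.0]
contact_force: [0.9, 0.2, -1.7]
finger_gap: 0.0249
grip_force: 44.5
```

>>> pendant:
  deltas: "0,0,0.1,0,0.02;0,0,0.2,0,0.02;0,0,0.3,0,0.02;0,0,0.3,0,0.02"

```text
clock: 16.8
eef_pos: [0.603, 0.0725, 0.0561]
eef_rot: [0.001, 0.654, 0.756, 0.0]
contact_force: [-7.4, -1.6, 21.0]
finger_gap: 0.0252
grip_force: 47.2
```

```bash
python3 chk.py
```

```text
pos [0.603  0.0725 0.0561] tilt [ 0.001 -0.001 -1.   ] yaw_y 0.1449 shift [ 0.0024  0.0005 -0.1519] turn 0.0014 joints [ 0.12  0.67 -0.48  1.78  0.42  0.79 -0.43]
top 0.81 247 [0.024 0.082 0.096] (array([603. ,  74.6]), array([ 24.1, 233.6]), np.float64(0.1428))
[]
bar []
scene 0.83 474 [0.04  0.086 0.095] (array([612. ,  26.9]), array([ 25.5, 132.5]), np.float64(0.1589))
[array([0.6014, 0.0733, 0.0215])]
bar [array([0.6765, 0.0857, 0.1027])]
wrist 25631 [0.028 0.089 0.092] (array([598.3, 105.1]), array([ 25.2, 152.4]), np.float64(0.1438))
slope [-0.0133 -0.0882]
```

The rack is seated: contact force is up at 21 N, the TCP is at 0.056 and the cap tops at 0.092–0.095. Release gently and withdraw.

In the tool's units: -0.002 m is -0.2.

>>> pendant:
  deltas: "0,0,-0.2,0,0.025;0,0,-0.2,0,0.03;0,0,-0.2,0,0.038;0,0,-0.2,0,0.038;0,0,-0.2,0,0.038;0,0,-0.2,0,0.038"

```text
clock: 17.9
eef_pos: [0.6028, 0.0724, 0.0558]
eef_rot: [-0.0, 0.654, 0.756, -0.0]
contact_force: [0.2, -0.6, 0.2]
finger_gap: 0.0381
grip_force: 0.0
```

>>> pendant:
  deltas: "0,0,-1,0,0.038;0,0,-3,0,0.038;0,0,-6,0,0.038;0,0,-11,0,0.038;0,0,-16,0,0.038;0,0,-20,0,0.038;0,0,-20,0,0.038"

```text
clock: 18.6
eef_pos: [0.6055, 0.0739, 0.2633]
eef_rot: [0.003, 0.654, 0.756, 0.004]
contact_force: [0.8, 0.1, -0.5]
finger_gap: 0.0381
grip_force: 0.0
```

>>> pendant:
  deltas: "-3,-4,0,0,0.038;-6,-8,0,0,0.038;-9,-12,0,0,0.038;-12,-16,0,0,0.038;-15,-18,0,0,0.038;-20,-18,0,0,0.038;-25,-18,0,0,0.038;-30,-18,0,0,0.038;-30,-18,0,0,0.038;-30,-18,0,0,0.038"

```text
clock: 19.6
eef_pos: [0.4677, -0.2513, 0.2558]
eef_rot: [-0.0, 0.655, 0.756, 0.0]
contact_force: [-0.2, -0.0, 0.7]
finger_gap: 0.0382
grip_force: 0.0
```

```bash
python3 chk.py
```

Run:
```python
from h import *
p=arm.snapshot('top');o=arm.outline_of(p,'black_rack')
for r in o[:3]:
    P=cloud(p,r['region']);print('black',rect(P[(P[:,2]>.035)&(P[:,2]<.12)]))
a=p['color'][120:270,180:380];b=arm.snapshot('scene')['color'][120:270,200:350]
cv2.imwrite('pics/final.png',np.hstack([cv2.resize(a,None,fx=2.2,fy=2.2),cv2.resize(b,None,fx=2.2,fy=2.2)]))
```

```text
pos [ 0.4677 -0.2513  0.2558] tilt [-0.     0.001 -1.   ] yaw_y 0.1424 shift [0.3037 0.1802 0.0479] turn -0.0011 joints [ 0.76  0.32 -0.48  1.76  0.16  1.1   0.37]
top 0.97 1057 [0.024 0.065 0.095] (array([602.5,  76.1]), array([ 24.2, 234.1]), np.float64(0.1414))
[array([0.5985, 0.0779, 0.0176])]
bar [array([0.6777, 0.0877, 0.1067])]
scene 0.71 788 [0.022 0.088 0.094] (array([605. ,  84.7]), array([ 24.6, 248.2]), np.float64(0.1543))
[array([0.6058, 0.0764, 0.0206])]
bar [array([0.6756, 0.0846, 0.1069])]
wrist 3574 [-0.     0.037  0.068] (array([596.1, -76.6]), array([ 11., 205.]), np.float64(-1.4617))
slope [2.271  0.3072]
black (array([498.9, 335.5]), array([ 25.6, 234.1]), np.float64(0.4047))
```

View pics/final.png

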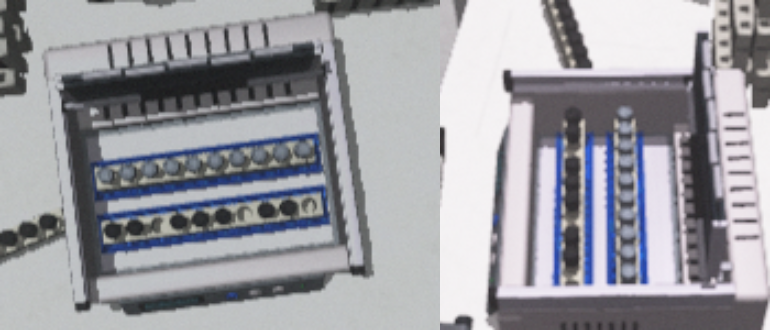

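The final view shows the grey rack lying in the rear lane at (205,165), level with the black-capped rack next to it, and the cover folded at the back. The bench's black rack hasn't moved.

```bash
python3 -c "
from cell import arm
print(arm.sign_off())"
```

```text
the job is handed in; nothing more can be done
None
```

The job is handed in: the cover is folded back against its stop, the grey-capped rack stands fully down in the rear blue lane, and the black-capped rack on the bench was left where it was; the last check was at about 20 s on the robot's clock.

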